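# Stone box to the top of the stack

### The arm

A 7-joint arm with a two-finger parallel gripper is mounted at the origin on a cart in front of the work surface, level with it; the furniture and walls round the work are solid. World frame = base frame: x ahead of the robot, y to its left, z up, the work surface at z = 0. Lengths are in m, angles in rad, forces in N, time in s.
With the tool pointing down it reaches from about 0.4 to 0.875 m from the base axis. Payload 4.4 kg.
Tool frame: the origin (TCP) lies on the centre line of the jaws, within the pads' length; the fingertips stand 22 mm ahead of it and the grasp point (between the pads) lies 3 mm ahead of it; z points along the fingers, y is the line along which they close (so a half turn about z gives the same grasp; the last joint's range is limited). The gripper opens to 85 mm and grips with 20 to 120 N. Pads are 22 mm wide; open, the fingers measure 114 mm over their backs; the gripper's body (76 mm by 85 mm) begins 54 mm behind the grasp point. The pads swing forward as they close: fully open they stand 13 mm farther back than shut.
Start: joints at [-1.173, 0.628, 0.038, 1.517, -0.027, 0.996, -0.02], TCP at [0.291, 0.581, 0.253] pointing down, gripper open.
Joint ranges: [-3.06, 3.06], [-0.37, 2.12], [-1.25, 1.32], [0.18, 2.47], [-1.1, 4.24], [0.23, 1.98], [-2.94, 2.94]. Speed limits (rad/s): [2.57, 2.57, 3.14, 3.14, 3.14, 3.14, 3.14].

### API

Orientations are given as a unit quaternion [w, x, y, z].
In Python, from cell import ctrl gives the robot as it stands. The module is installed in compiled form; this text tells all that it offers.
- The arm moves only by the tool arm_command, never from a script. Its argument "rows" is text: rows parted by semicolons, each of 7 numbers parted by spaces: the turn, a rotation vector about the tool's x, y, z in degrees, then the shift along the tool's x, y, z in cm, then the gripper's target within -1 to 1 (shut at 1, half-way at 0, fully open at -1). A call has 1 to 8 rows; each row shifts and turns the commanded pose from where the row before left it, along the tool's axes as they then stand; what a row does not reach is not made up. A row lasts 1/8 s, in which the tool goes at most 62.5 mm and 10.7 degrees, less where a joint would pass 70% of its speed; a pose out of reach is approached as far as the arm can. A call is refused whole if a number of a shift passes 6.25 or a number of a turn 10.7, either way. A call with a gripper value outside its range is refused whole. The fingers move at their own pace and stop on an object; "newtons" is the grip in N (left out, the last holds). Time passes only in rows, so rows that do not move let the fingers close. It gives the time, the measured TCP pose, the force, the opening and the grip force at its end, in the units of the state.
- ctrl.get_obs(): the state, without advancing time (a new reading comes with each control period).
- ctrl.get_image(name): name is "side" or "top"; returns the picture (384x512x3 uint8, blue, green, red); there is no depth.
- ctrl.calibration(name): a dict with "fx", "fy", "cx", "cy" (pixels), "T" (4x4, takes a point from camera to world coordinates). Camera axes: x right, y up, looking along -z (the intrinsics and any distortion apply to the point x, -y, -z); pixel columns grow to the right and rows downward; lengths in m; the calibration is good to about 2 mm. A picture is of the moment at which its call begins. calibration takes no time and is no camera call.
- ctrl.sign_off(): hands the job in; it is judged then, once.
The state is a dict: "clock": time; "joint_positions": joint angles; "qd": joint speeds; "joint_efforts": joint torques, N m; "tcp_pos": TCP position; "tcp_rot": TCP orientation; "ft_force": force on the tool from outside, world axes, zero at the start; "torque": the same for the moment, N m; "grip_width": finger opening in m; "grip_force": force on a finger pad.
Only numpy, scipy, OpenCV 4.12 (cv2) and the standard library are available. Lean on these libraries where they do the work, as an engineer would, in place of code of your own. Each camera call takes 0.05 s, during which the arm holds its last target. There are 200 camera calls.

### The job

The dark sharpening-stone box is buried under the paler slide-lid box. Restack the two on the black rubber mat so that the stones are on top: lift the slide-lid box off the stack and lay it lengthwise in the middle of the mat, then lay the stone box squarely on top of it. Do not knock over the oil bottle, and let go of everything at the end.

Things in the scene. Friction and masses are not known exactly. Their poses are not given: they have to be found in the camera images.
- slide_box: Pale wooden box with a slide-in lid, 64 x 200 x 35 mm (x, y, z), 0.25 kg, closed and rigid (the lid is fixed). It starts on top of the stone box; an identical box lying alone farther back is not part of the task. Origin: centre of its underside. z is up, y along its length; grip it across its 64 mm width, along x. Its top is a flat rim around a lid sunk 2 mm.
- stone_box: Darker brown wooden box of sharpening stones, lid closed and fixed, flat top, 69 x 190 x 42 mm (x, y, z), 0.45 kg. It starts on the bench under the slide-lid box, parallel to it within a few degrees. Origin: centre of its underside. z up, y along its length; grip across its width, along x: the wood runs from x = -35 to +31 mm, small hinges stand out on the +x side.
- mat: Plain black rubber mat, 100 x 220 x 3 mm (x, y, z), fixed to the bench, free of things at the start. Origin: centre of its underside, on the bench top (z = 0); y along its length. Its upper face is 3 mm above the origin.
- oil_bottle: Small brown glass oil bottle with a black cap, 43 mm in diameter, 92 mm high, standing loose on the bench between and behind the stack and the mat. Origin: centre of its underside, z up. To be left standing.

How it is judged:
By the outcome, as a careful person would: the job done as asked, in the order asked, and still so for the second after the job is handed in, with the robot touching nothing.
It also fails if it takes over 58 s, if anything falls off the work surface, if the arm or the gripper's body presses on something with over 40 N, if the wrist force passes 120 N, or if a joint passes its speed limit or range.

## Working session

There is one attempt and no reset: what is moved stays moved. The work goes in short steps, Python scripts to look and compute and a tool call to move; the robot and the scene stay as the last step left them, time stands still between calls to the robot, and variables do not carry over. Pictures are saved under pics/ and viewed, at most 10 in all, crops included, and the job is handed in when it is done.

Besides the shell and the picture viewer there is one more tool, called after "Request:" by a JSON object that holds its "method" and its "body". arm_command: Moves the arm, as the interface text tells. Its arguments: {"type":"object","properties":{"rows":{"type":"string"},"newtons":{"type":"number"}},"required":["rows"]}

```bash
mkdir -p pics; python3 - <<'E'
from cell import ctrl
import cv2,numpy as np
for n in("side","top"):
    im=ctrl.get_image(n); cv2.imwrite(f"pics/{n}0.png",im); c=ctrl.calibration(n); print(n,{k:(np.round(v,4).tolist()) for k,v in c.items()})
o=ctrl.get_obs(); print({k:np.round(v,3).tolist() for k,v in o.items()})
E
```

```text
side {'fx': 359.9841, 'fy': 359.9841, 'cx': 252.2277, 'cy': 186.3632, 'T': [[0.9985, 0.0241, -0.0483, 0.5171], [-0.0539, 0.4967, -0.8662, -0.7372], [0.0031, 0.8676, 0.4973, 0.4898], [0.0, 0.0, 0.0, 1.0]]}
top {'fx': 433.857, 'fy': 433.857, 'cx': 243.8107, 'cy': 185.3864, 'T': [[0.0148, 0.9943, -0.1052, 0.4951], [-0.9999, 0.0149, -0.0001, -0.0103], [0.0014, 0.1052, 0.9944, 0.8871], [0.0, 0.0, 0.0, 1.0]]}
{'clock': 0.1, 'joint_positions': [-1.173, 0.629, 0.038, 1.518, -0.027, 0.996, -0.02], 'qd': [-0.001, -0.002, 0.0, -0.004, -0.001, 0.001, 0.0], 'joint_efforts': [0.004, -56.453, 1.231, -19.397, 0.011, 0.005, 0.0], 'tcp_pos': [0.291, 0.581, 0.252], 'tcp_rot': [-0.0, 0.23, 0.973, -0.001], 'ft_force': [-0.666, 0.17, 0.068], 'torque': [0.028, 0.066, 0.006], 'grip_force': 0.0, 'grip_width': 0.085}
```

View pics/top0.png

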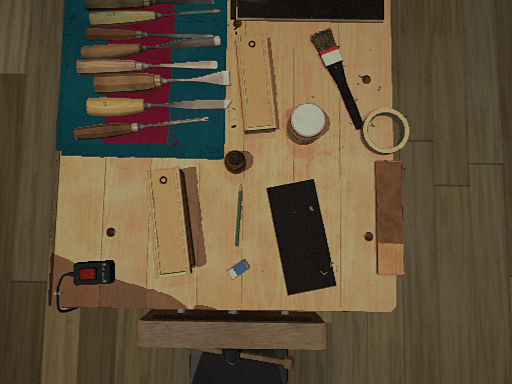

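View pics/side0.png

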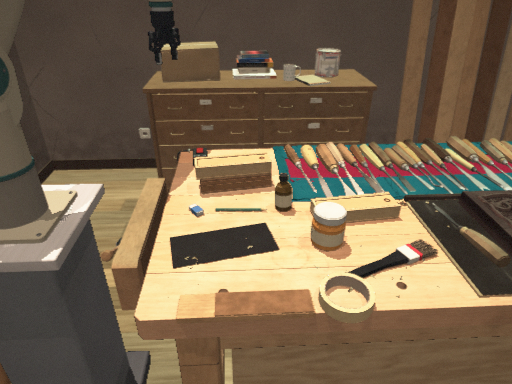

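Top view: the stack is around (172,222), pale box over the darker one, which shows on its right edge (x≈185–203). The mat is at (301,237), the bottle at (235,161) and the decoy box at (257,83). Side view: stack at (233,172), bottle at (284,193), mat at (224,245). The arm is clear of the work.

```bash
cat > h.py <<'E'
from cell import ctrl
import cv2,numpy as np
def ray(n,p):
    c=ctrl.calibration(n);T=np.array(c["T"])
    d=np.array([(p[0]-c["cx"])/c["fx"],-(p[1]-c["cy"])/c["fy"],-1.])
    return T[:3,3],T[:3,:3]@d
def onz(n,p,z):
    o,d=ray(n,p);return o+d*(z-o[2])/d[2]
def tri(a,b):
    (o1,d1),(o2,d2)=ray("top",a),ray("side",b)
    s=np.linalg.lstsq(np.c_[d1,-d2],o2-o1,rcond=None)[0]
    A,B=o1+s[0]*d1,o2+s[1]*d2
    return (A+B)/2,np.linalg.norm(A-B)
def quad(mask,seed):
    cs=cv2.findContours(mask,cv2.RETR_EXTERNAL,cv2.CHAIN_APPROX_NONE)[0]
    c=[c for c in cs if cv2.pointPolygonTest(c,seed,False)>=0][0]
    return cv2.minAreaRect(c),c
E
python3 - <<'E'
from h import *
t=cv2.imread("pics/top0.png");s=cv2.imread("pics/side0.png")
k=np.ones((5,5),np.uint8)
for n,im,seed in(("top",t,(300,240)),("side",s,(224,245))):
    m=cv2.morphologyEx((im.max(2)<60).astype(np.uint8),cv2.MORPH_CLOSE,k)
    m=cv2.morphologyEx(m,cv2.MORPH_OPEN,k)
    r,c=quad(m,seed)
    w=np.array([onz(n,p,.003)[:2] for p in c[:,0]],np.float32)
    print(n,"mat world rect",cv2.minAreaRect(w*1000), c[:,0].min(0),c[:,0].max(0))
a=cv2.resize(t[155:290,140:250],None,fx=4.4,fy=4.4,interpolation=cv2.INTER_CUBIC)
b=cv2.resize(s[145:200,185:285],None,fx=3.1,fy=3.1,interpolation=cv2.INTER_CUBIC)
cv2.imwrite("pics/c1.png",a)
cv2.imwrite("pics/c2.png",cv2.resize(s[140:220,185:300],None,fx=6.9,fy=6.9,interpolation=cv2.INTER_CUBIC))
E
```

```text
top mat world rect ((487.7743835449219, -126.99261474609375), (218.49813842773438, 98.62155151367188), 11.802481651306152) [268 180] [335 293]
side mat world rect ((488.0882873535156, -129.28466796875), (215.07568359375, 97.41165161132812), 11.946385383605957) [171 224] [275 266]
```

View pics/c1.png

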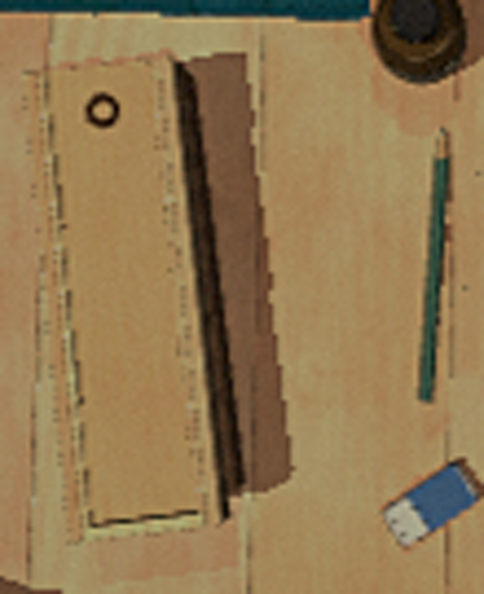

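View pics/c2.png

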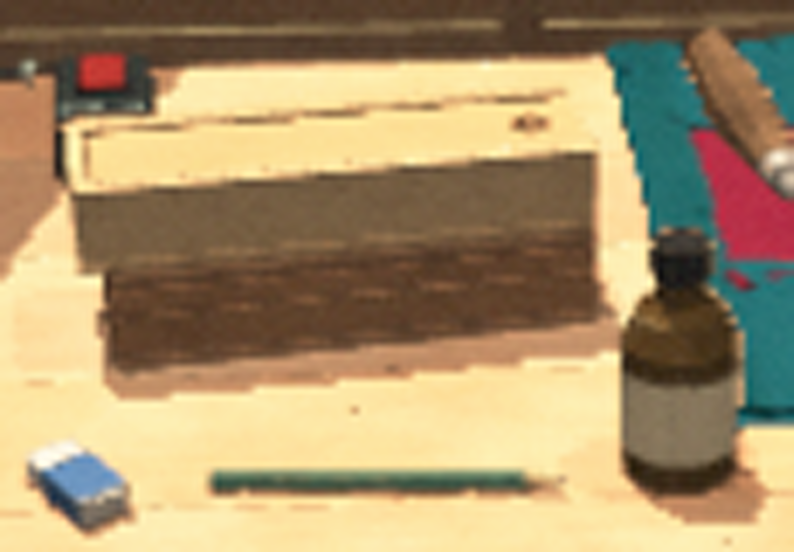

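Crop 1 (top, ×4.4): the slide box's top corners are at (172,52), (218,522), (75,542) and (28,70). Crop 2 (side, ×6.9): near top edge (78,195)–(597,152), far-left corner (62,122). The stone's near face has its top edge at (105,270)–(597,234) and its bottom corners at (112,372) and (602,318). The mat fits in both views: 218×99 mm, turned 11.9°, and the two views agree to 2 mm.

```bash
python3 - <<'E'
from h import *
np.set_printoptions(precision=4,suppress=True)
T=lambda u,v:(140+(u+.5)/4.4-.5,155+(v+.5)/4.4-.5)
S=lambda u,v:(185+(u+.5)/6.9-.5,140+(v+.5)/6.9-.5)
print("tri +x-y",*tri(T(174,52),S(597,152)))
print("tri -x-y",*tri(T(218,522),S(78,195)))
print("tri -x+y",*tri(T(75,542),S(62,122)))
P=[onz("top",T(*p),.077) for p in((174,52),(218,522),(75,542),(28,70))]
P=np.array(P);print(P,P.mean(0),[np.linalg.norm(P[i]-P[(i+1)%4]) for i in range(4)],[np.degrees(np.arctan2(*(P[a]-P[b])[1::-1])) for a,b in((0,1),(3,2))])
# stone near face
for z,pts in((.042,((105,270),(597,234))),(0,((112,372),(602,318)))):
    q=np.array([onz("side",S(*p),z) for p in pts]);d=q[1]-q[0];print(z,q,np.linalg.norm(d),np.degrees(np.arctan2(d[1],d[0])))
# bottle
print("bottle top",*tri((234.5,160),S(683,240)),"base",onz("side",S(683,480),0))
o=ctrl.get_obs();print(o["tcp_pos"],o["tcp_rot"])
E
```

```text
tri +x-y [0.6145 0.1125 0.0757] 0.0012235768500360588
tri -x-y [0.4179 0.0882 0.0744] 0.002455709050344853
tri -x+y [0.4081 0.1474 0.0765] 0.0005204218849235476
[[0.6149 0.1123 0.077 ]
 [0.417  0.0878 0.077 ]
 [0.4079 0.1473 0.077 ]
 [0.6062 0.1745 0.077 ]] [0.5115 0.1305 0.077 ] [np.float64(0.1994866055172471), np.float64(0.0601036555922286), np.float64(0.20021629854803044), np.float64(0.06285849544568993)] [np.float64(7.030277932743463), np.float64(7.823474640289651)]
0.042 [[0.4268 0.0893 0.042 ]
 [0.6146 0.1093 0.042 ]] 0.18887264707076293 6.089026578436839
0 [[ 0.4269  0.0847 -0.    ]
 [ 0.6186  0.1172  0.    ]] 0.19444952091312384 9.609412400512472
bottle top [0.6294 0.0076 0.0924] 0.006163298787900699 base [ 0.6357 -0.0005  0.    ]
[0.2905 0.5809 0.2525] [-0.0002  0.2298  0.9732 -0.0009]
```

Triangulated lid corners stand at z = 74–77 mm (expected 77), and the sides come out at 60–63 × 200 mm. The slide box is at (0.512, 0.131) at 7.3°. The mat is at (0.488, -0.128) at 11.9° and the bottle at (0.632, 0.004). I'll start by turning above everything.

Request:
{"method": "arm_command", "body": {"rows": "0 0 -8.5 0 0 0 -1;0 0 -8.5 0 0 0 -1;0 0 -8.5 0 0 0 -1;0 0 -8.4 0 0 0 -1;0 0 0 -1.8 -5.3 0 -1;0 0 0 -1.8 -5.3 0 -1;0 0 0 -1.8 -5.3 0 -1;0 0 0 -1.8 -5.3 0 -1", "newtons": 50}}

```text
clock: 1.1
tcp_pos: [0.3898, 0.3784, 0.253]
tcp_rot: [-0.0, -0.064, 0.998, -0.0]
ft_force: [1.1, 0.3, 0.1]
grip_width: 0.0855
grip_force: 0.0
```

Request:
{"method": "arm_command", "body": {"rows": "0 0 0 -1.8 -5.3 0 -1;0 0 0 -1.8 -5.3 0 -1;0 0 0 -1.8 -5.3 0 -1;0 0 0 -1.8 -5.3 0 -1;0 0 0 -1.9 -5 0 -1;0 0 0 0 0 0 -1;0 0 0 0 0 0 -1;0 0 0 0 0 0 -1"}}

```text
clock: 2.1
tcp_pos: [0.5121, 0.1336, 0.2532]
tcp_rot: [-0.0, -0.065, 0.998, 0.0]
ft_force: [-0.2, -0.2, -0.9]
grip_width: 0.0852
grip_force: 0.0
```

```bash
cat >> h.py <<'E'
from scipy.spatial.transform import Rotation as Rn
def go(x,y,z,yaw):
    """yaw=desired world angle of tool y (deg); prints tool-frame shift cm AFTER the turn, and turn (rotvec deg)"""
    o=ctrl.get_obs();w=o["tcp_rot"];R=Rn.from_quat([w[1],w[2],w[3],w[0]])
    t=np.radians(yaw);ty=np.array([np.cos(t),np.sin(t),0]);tz=np.array([0,0,-1.]);D=Rn.from_matrix(np.c_[np.cross(ty,tz),ty,tz])
    print("turn",np.round((R.inv()*D).as_rotvec(degrees=True),2),"shift cm",np.round(100*D.inv().apply(np.array([x,y,z])-o["tcp_pos"]),2))
    print("tcp",np.round(o["tcp_pos"],4),"yaw",np.degrees(np.arctan2(*R.as_matrix()[1::-1,1])).round(2),"F",np.round(o["ft_force"],1),"w",o["grip_width"],o["grip_force"],"t",o["clock"],"q7",o["joint_positions"][6])
E
python3 -c "
from h import *
go(.512,.131,.067,97.3)"
```

```text
turn [ 0.04 -0.03  0.18] shift cm [ 0.04 -0.26 18.62]
tcp [0.5121 0.1336 0.2532] yaw 97.48 F [-0.2 -0.2 -0.9] w 0.08515982930455367 0.0 t 2.1 q7 1.3290852467027672
```

Request:
{"method": "arm_command", "body": {"rows": "0 0 0 0 -0.26 5 -1;0 0 0 0 0 5 -1;0 0 0 0 0 3.5 -1;0 0 0 0 0 2 -1;0 0 0 0 0 2 -1;0 0 0 0 0 1 -1;0 0 0 0 0 0 -1"}}

```text
clock: 2.98
tcp_pos: [0.5126, 0.1302, 0.0679]
tcp_rot: [-0.001, -0.065, 0.998, 0.0]
ft_force: [-0.4, -0.2, -0.1]
grip_width: 0.0851
grip_force: 0.0
```

```bash
python3 -c "
from h import *
go(.512,.131,.067,97.3)
s=ctrl.get_image('side');t=ctrl.get_image('top')
a=cv2.resize(s[120:210,185:305],None,fx=6,fy=6,interpolation=cv2.INTER_CUBIC)
cv2.imwrite('pics/d1.png',a)"
```

```text
turn [ 0.01 -0.06  0.11] shift cm [0.05 0.09 0.09]
tcp [0.5126 0.1302 0.0679] yaw 97.41 F [-0.4 -0.2 -0.1] w 0.08506618132204774 0.0 t 2.975 q7 1.2890681921938785
```

View pics/d1.png

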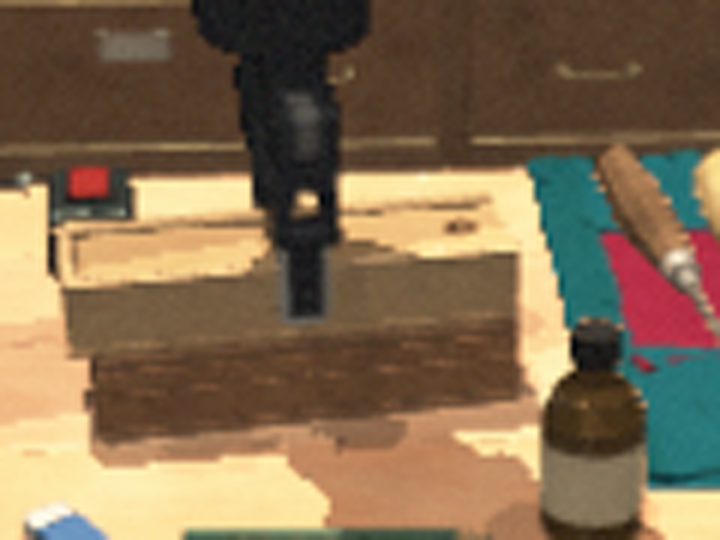

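The near fingertip is at crop (305,320), beside the slide box's near face. I'll get its height from the ray in the finger's plane.

```bash
python3 -c "
from h import *
o,d=ray('side',(185+305/6-.4,120+320/6-.4))
for y in(.085,.082):print(o+d*(y-o[1])/d[1])"
```

```text
[0.51949319 0.085      0.05881906]
[0.5194843  0.082      0.06039164]
```

Request:
{"method": "arm_command", "body": {"rows": "0 0 0.1 0.05 0.05 0.6 -1;0 0 0 0 0 0 1;0 0 0 0 0 0 1;0 0 0 0 0 0 1;0 0 0 0 0 0 1;0 0 0 0 0 0 1;0 0 0 0 0 0 1;0 0 0 0 0 0 1", "newtons": 50}}

```text
clock: 4.08
tcp_pos: [0.5127, 0.1301, 0.0626]
tcp_rot: [0.0, -0.063, 0.998, 0.0]
ft_force: [-1.4, 0.4, 5.8]
grip_width: 0.0632
grip_force: 56.1
```

```bash
python3 -c "
from h import *
go(.512,.131,.067,97.3)
s=ctrl.get_image('side')
a=cv2.resize(s[120:210,185:305],None,fx=6,fy=6,interpolation=cv2.INTER_CUBIC)
cv2.imwrite('pics/d2.png',a)"
```

```text
turn [ 0.02  0.02 -0.06] shift cm [ 0.06  0.1  -0.44]
tcp [0.5127 0.1301 0.0626] yaw 97.24 F [-1.4  0.4  5.8] w 0.06323297410936243 56.07799080637051 t 4.075 q7 1.2859818402550063
```

View pics/d2.png

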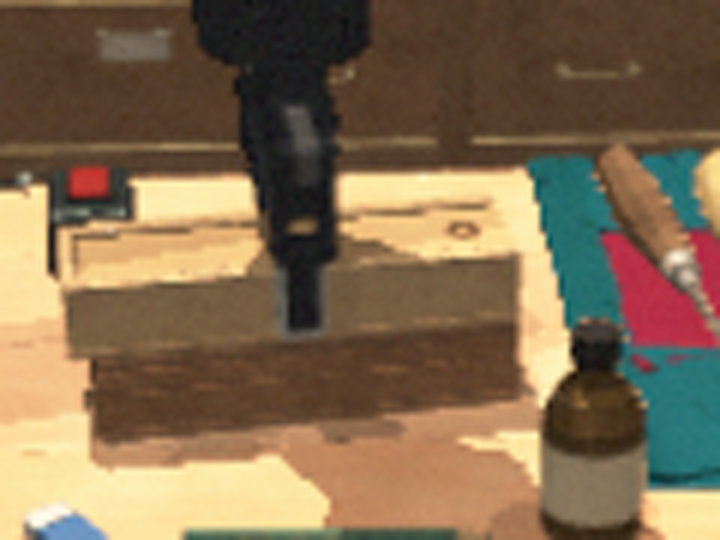

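The near pad sits fully on the slide box's side, with its tip at crop (303,332) above the box's lower edge. Grip width is 63.2 mm at 56 N, so the grasp is good and I'll lift.

Request:
{"method": "arm_command", "body": {"rows": "0 0 0 0 0 -1 1;0 0 0 0 0 -2 1;0 0 0 0 0 -3 1;0 0 0 0 0 -4 1;0 0 0 0 0 0 1;0 0 0 0 0 0 1"}}

```text
clock: 4.88
tcp_pos: [0.5119, 0.1294, 0.1617]
tcp_rot: [-0.001, -0.063, 0.998, -0.0]
ft_force: [-0.2, 0.9, -3.4]
grip_width: 0.0637
grip_force: 55.8
```

```bash
python3 - <<'E'
from h import *
go(.488,-.128,.024,101.9)
s=ctrl.get_image('side');t=ctrl.get_image('top')
a=cv2.resize(s[90:220,185:305],None,fx=4.5,fy=4.5,interpolation=cv2.INTER_CUBIC)
cv2.imwrite('pics/s3.png',s);cv2.imwrite('pics/t3.png',t);cv2.imwrite('pics/d3.png',a)
E
```

```text
turn [-0.02 -0.08 -4.69] shift cm [  7.65 -24.69  13.77]
tcp [0.5119 0.1294 0.1617] yaw 97.21 F [-0.2  0.9 -3.4] w 0.0636842512523943 55.772453964236774 t 4.875 q7 1.307582841248788
```

View pics/d3.png

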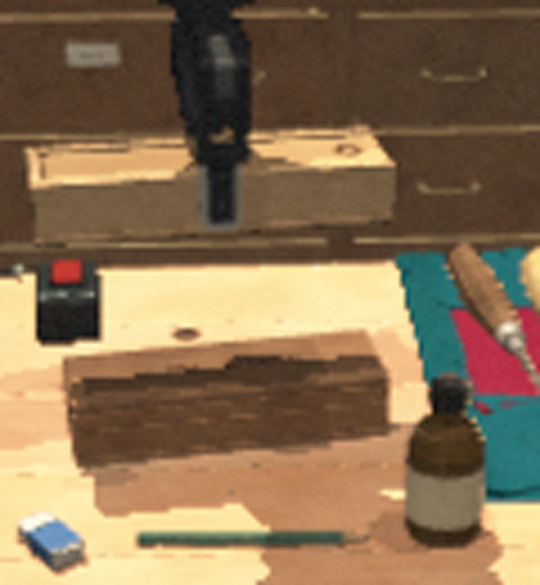

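The slide box hangs level in the grip and the stone box is alone on the bench, its top corners at crop (65,357), (75,380), (388,372) and (365,332). Next I carry it over the mat.

Request:
{"method": "arm_command", "body": {"rows": "0 0 -4.7 0 0 0 1;0 0 0 0.6 -2 0 1;0 0 0 1.2 -4 0 1;0 0 0 1.5 -5 0 1;0 0 0 1.6 -5 0 1;0 0 0 1.5 -4.7 0 1;0 0 0 0.8 -2.6 0 1;0 0 0 0.45 -1.4 0 1"}}

```text
clock: 5.98
tcp_pos: [0.4877, -0.1293, 0.1612]
tcp_rot: [-0.001, -0.103, 0.995, 0.0]
ft_force: [0.5, 0.3, -2.9]
grip_width: 0.0629
grip_force: 55.9
```

Request:
{"method": "arm_command", "body": {"rows": "0 0 0 0 0 3 1;0 0 0 0 0 4 1;0 0 0 0 0 3 1;0 0 0 0 0 1.5 1;0 0 0 0 0 0.8 1;0 0 0 0 0 0 1;0 0 0 0 0 0 1"}}

```text
clock: 6.85
tcp_pos: [0.4895, -0.1277, 0.0401]
tcp_rot: [0.001, -0.104, 0.995, -0.0]
ft_force: [-0.4, 0.7, -2.5]
grip_width: 0.0631
grip_force: 55.8
```

```bash
python3 -c "
from h import *
go(.488,-.128,.024,101.9)
t=ctrl.get_image('top');cv2.imwrite('pics/t4.png',t)"
```

```text
turn [-0.03  0.09  0.03] shift cm [ 0.15 -0.    1.61]
tcp [ 0.4895 -0.1277  0.0401] yaw 101.93 F [-0.4  0.7 -2.5] w 0.06307836544545108 55.79243183186918 t 6.85 q7 1.775426273799642
```

Request:
{"method": "arm_command", "body": {"rows": "0 0 0 0.15 0 0.7 1;0 0 0 0 0 0.5 1;0 0 0 0 0 0.2 1;0 0 0 0 0 0 1;0 0 0 0 0 0 1"}}

```text
clock: 7.52
tcp_pos: [0.4874, -0.1279, 0.0253]
tcp_rot: [0.0, -0.104, 0.995, 0.0]
ft_force: [-0.1, 0.9, -3.9]
grip_width: 0.0628
grip_force: 55.8
```

Request:
{"method": "arm_command", "body": {"rows": "0 0 0 0 0 0.15 1;0 0 0 0 0 0 1;0 0 0 0 0 0 1"}}

```text
clock: 7.9
tcp_pos: [0.4876, -0.128, 0.0241]
tcp_rot: [0.0, -0.104, 0.995, -0.0]
ft_force: [-1.1, 0.4, 4.2]
grip_width: 0.0636
grip_force: 56.5
```

Contact is felt: the force went from -3.9 to +4.2 N. I'll release, retreat and look.

Request:
{"method": "arm_command", "body": {"rows": "0 0 0 0 0 0 0;0 0 0 0 0 0 -1;0 0 0 0 0 0 -1;0 0 0 0 0 0 -1;0 0 0 0 0 -1 -1;0 0 0 0 0 -3 -1;0 0 0 0 0 -5 -1;0 0 0 0 0 -6 -1"}}

```text
clock: 8.9
tcp_pos: [0.4866, -0.1278, 0.1753]
tcp_rot: [-0.001, -0.104, 0.995, 0.0]
ft_force: [1.4, -2.1, -0.4]
grip_width: 0.0853
grip_force: 0.0
```

Request:
{"method": "arm_command", "body": {"rows": "0 0 0 0 2 -4 -1;0 0 0 0 4 0 -1;0 0 0 0 4 0 -1;0 0 0 0 4 0 -1;0 0 0 0 0 0 -1"}}

```text
clock: 9.52
tcp_pos: [0.4577, 0.0123, 0.2145]
tcp_rot: [0.0, -0.107, 0.994, 0.001]
ft_force: [0.1, -0.4, 0.4]
grip_width: 0.0854
grip_force: 0.0
```

```bash
python3 - <<'E'
from h import *
go(.512,.131,.2,97.3)
s=ctrl.get_image('side');t=ctrl.get_image('top');cv2.imwrite('pics/s5.png',s);cv2.imwrite('pics/t5.png',t)
A=cv2.resize(t[160:300,130:345],None,fx=3.7,fy=3.7,interpolation=cv2.INTER_CUBIC)
cv2.imwrite('pics/d5.png',A)
A=s[140:275,165:300];cv2.imwrite('pics/d6.png',cv2.resize(A,None,fx=4.4,fy=4.4,interpolation=cv2.INTER_CUBIC))
E
```

```text
turn [0.07 0.03 4.97] shift cm [-6.9  11.09  1.45]
tcp [0.4577 0.0123 0.2145] yaw 102.27 F [ 0.1 -0.4  0.4] w 0.0853691790251938 0.0 t 9.525 q7 1.55508881248533
```

View pics/d5.png

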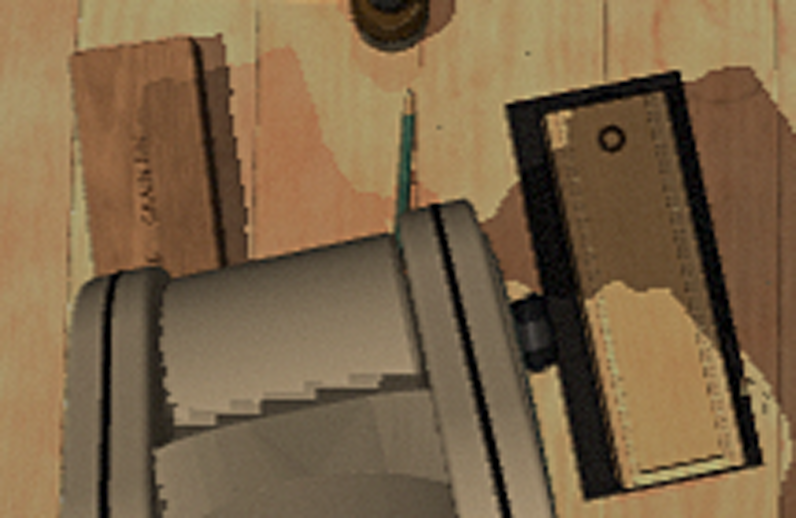

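View pics/d6.png

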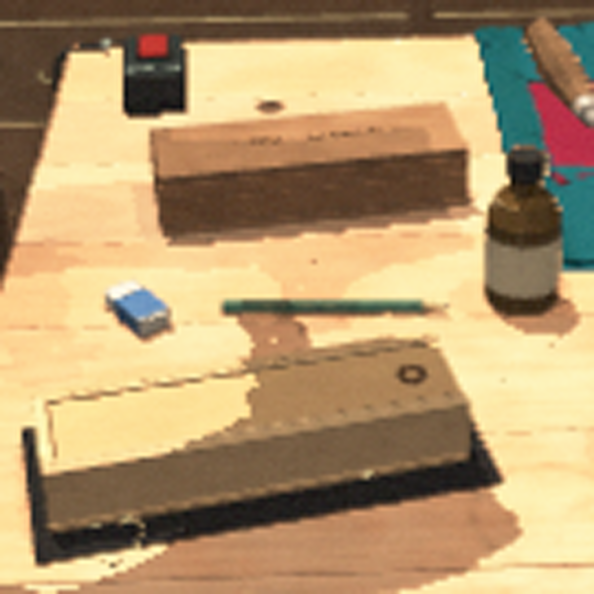

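The slide box lies along the middle of the mat: top corners at crop (545,112), (665,92), (742,466) and (622,490), with black showing all round. The bottle is standing. In the side crop the stone's top corners are at (150,130), (160,178), (468,150) and (447,103).

```bash
python3 - <<'E'
from h import *
np.set_printoptions(precision=4,suppress=True)
T=lambda p:(130+(p[0]+.5)/3.7-.5,160+(p[1]+.5)/3.7-.5)
S=lambda p:(165+(p[0]+.5)/4.4-.5,140+(p[1]+.5)/4.4-.5)
def rep(P):
    P=np.array(P);print(P,P.mean(0),[np.linalg.norm(P[i]-P[(i+1)%4]).round(4) for i in range(4)],[np.degrees(np.arctan2(*(P[a]-P[b])[1::-1])).round(2) for a,b in((1,2),(0,3))])
print("slide top view");rep([onz("top",T(p),.038) for p in((545,112),(665,92),(742,466),(622,490))])
print("slide side view");rep([onz("side",S(p),.038) for p in((432,343),(470,405),(47,473),(38,403))])
print("stone side");rep([onz("side",S(p),.042) for p in((447,103),(468,150),(160,178),(150,130))])
print("stone +x+y",*tri(T((70,52)),S((447,103))));print("stone +x-y",*tri(T((192,37)),S((468,150))))
P=[onz("top",T(p),.042) for p in((70,52),(192,37),(220,269))];print(P,np.degrees(np.arctan2(*(P[1]-P[2])[1::-1])))
E
```

```text
slide top view
[[ 0.577  -0.0754  0.038 ]
 [ 0.5886 -0.1392  0.038 ]
 [ 0.3939 -0.179   0.038 ]
 [ 0.3807 -0.1167  0.038 ]] [ 0.4851 -0.1276  0.038 ] [np.float64(0.0648), np.float64(0.1988), np.float64(0.0637), np.float64(0.2006)] [np.float64(11.54), np.float64(11.87)]
slide side view
[[ 0.5767 -0.0888  0.038 ]
 [ 0.5905 -0.1405  0.038 ]
 [ 0.3984 -0.1806  0.038 ]
 [ 0.3875 -0.1288  0.038 ]] [ 0.4883 -0.1346  0.038 ] [np.float64(0.0535), np.float64(0.1962), np.float64(0.0529), np.float64(0.1934)] [np.float64(11.8), np.float64(11.94)]
stone side
[[0.6071 0.1731 0.042 ]
 [0.6141 0.1081 0.042 ]
 [0.4304 0.0818 0.042 ]
 [0.4199 0.144  0.042 ]] [0.5179 0.1268 0.042 ] [np.float64(0.0654), np.float64(0.1857), np.float64(0.0631), np.float64(0.1894)] [np.float64(8.15), np.float64(8.82)]
stone +x+y [0.6064 0.1777 0.0396] 0.0023986556008098463
stone +x-y [0.6145 0.1131 0.0393] 0.0005064390272123344
[array([0.6048, 0.1772, 0.042 ]), array([0.6138, 0.1127, 0.042 ]), array([0.4915, 0.0944, 0.042 ])] 8.515960211793699
```

The slide box sits at about (0.486, -0.128), 11.8°, central on the mat. The stone's triangulated top is at z ≈ 40 mm (42 expected); its centre is about (0.5165, 0.130), yaw 8.4°.

```bash
python3 -c "
from h import *
go(.5165,.130,.025,98.4)"
```

```text
turn [-0.03  0.03  3.57] shift cm [-7.52 11.13 18.93]
tcp [0.4584 0.0089 0.2143] yaw 101.97 F [-0.1 -0.1 -0.1] w 0.0852109869661812 0.0 t 9.625 q7 1.5558584689542672
```

Request:
{"method": "arm_command", "body": {"rows": "0 0 3.6 0 0 0 -1;0 0 0 -1.9 2.8 0 -1;0 0 0 -1.9 2.8 0 -1;0 0 0 -1.9 2.8 0 -1;0 0 0 -1.8 2.7 0 -1;0 0 0 0 0 4 -1;0 0 0 0 0 4 -1;0 0 0 0 0 4 -1"}}

```text
clock: 10.62
tcp_pos: [0.5174, 0.128, 0.0928]
tcp_rot: [0.0, -0.071, 0.997, -0.0]
ft_force: [0.3, -0.5, -0.1]
grip_width: 0.0856
grip_force: 0.0
```

Request:
{"method": "arm_command", "body": {"rows": "0 0 0 0 0 0 -1;0 0 0 0 0 0 -1;0 0 0 0 0 0 -1"}}

```text
clock: 11.0
tcp_pos: [0.5179, 0.1297, 0.0956]
tcp_rot: [0.002, -0.072, 0.997, 0.0]
ft_force: [-1.2, 0.6, 0.1]
grip_width: 0.0852
grip_force: 0.0
```

```bash
python3 -c "
from h import *
go(.5165,.130,.025,98.4)"
```

```text
turn [ 0.02  0.19 -0.12] shift cm [0.14 0.05 7.06]
tcp [0.5179 0.1297 0.0956] yaw 98.28 F [-1.2  0.6  0.1] w 0.08520696728710514 0.0 t 11.0 q7 1.2437305898678193
```

Request:
{"method": "arm_command", "body": {"rows": "0 0 -0.1 0.1 0.05 2.5 -1;0 0 0 0 0 2.5 -1;0 0 0 0 0 1.5 -1;0 0 0 0 0 0.6 -1;0 0 0 0 0 0 -1;0 0 0 0 0 0 -1"}}

```text
clock: 11.75
tcp_pos: [0.516, 0.1302, 0.0235]
tcp_rot: [0.001, -0.073, 0.997, 0.0]
ft_force: [-1.1, -0.5, 0.1]
grip_width: 0.085
grip_force: 0.0
```

Request:
{"method": "arm_command", "body": {"rows": "0 0 0 0 0 0 1;0 0 0 0 0 0 1;0 0 0 0 0 0 1;0 0 0 0 0 0 1;0 0 0 0 0 0 1;0 0 0 0 0 0 1", "newtons": 65}}

```text
clock: 12.5
tcp_pos: [0.5159, 0.1306, 0.0237]
tcp_rot: [0.001, -0.074, 0.997, 0.0]
ft_force: [-0.5, 0.4, 4.9]
grip_width: 0.065
grip_force: 73.7
```

```bash
python3 -c "
from h import *
go(.5165,.130,.025,98.4)"
```

```text
turn [0.03 0.08 0.04] shift cm [-0.05 -0.07 -0.13]
tcp [0.5159 0.1306 0.0237] yaw 98.44 F [-0.5  0.4  4.9] w 0.0650288150727442 73.69194477796555 t 12.5 q7 1.2202656771042046
```

Request:
{"method": "arm_command", "body": {"rows": "0 0 0 0 0 -1 1;0 0 0 0 0 -2 1;0 0 0 0 0 -3 1;0 0 0 0 0 -4 1;0 0 0 0 0 -3 1;0 0 0 0 0 -1 1;0 0 0 0 0 0 1;0 0 0 0 0 0 1"}}

```text
clock: 13.5
tcp_pos: [0.5145, 0.1297, 0.1615]
tcp_rot: [-0.001, -0.073, 0.997, -0.0]
ft_force: [0.1, 0.1, -4.0]
grip_width: 0.0652
grip_force: 73.8
```

```bash
python3 -c "
from h import *
go(.4858,-.129,.0617,101.8)
cv2.imwrite('pics/s7.png',ctrl.get_image('side'));cv2.imwrite('pics/t7.png',ctrl.get_image('top'))"
```

```text
turn [-0.02 -0.16 -3.38] shift cm [  8.1  -24.74   9.98]
tcp [0.5145 0.1297 0.1615] yaw 98.42 F [ 0.1  0.1 -4. ] w 0.06520854939519606 73.80740895867348 t 13.5 q7 1.2663933699825027
```

Held at 65 mm with a load of about 4 N, as 0.45 kg should give. Carrying it over.

Request:
{"method": "arm_command", "body": {"rows": "0 0 -3.4 0 0 0 1;0 0 0 0.65 -2 0 1;0 0 0 1.3 -4 0 1;0 0 0 1.6 -5 0 1;0 0 0 1.65 -5 0 1;0 0 0 1.6 -4.7 0 1;0 0 0 0.85 -2.6 0 1;0 0 0 0.45 -1.4 0 1"}}

```text
clock: 14.6
tcp_pos: [0.4861, -0.13, 0.162]
tcp_rot: [-0.001, -0.102, 0.995, 0.0]
ft_force: [0.0, -0.1, -4.6]
grip_width: 0.0655
grip_force: 73.9
```

Request:
{"method": "arm_command", "body": {"rows": "0 0 0 0 0 2.5 1;0 0 0 0 0 3 1;0 0 0 0 0 2 1;0 0 0 0 0 1 1;0 0 0 0 0 0 1;0 0 0 0 0 0 1;0 0 0 0 0 0 1"}}

```text
clock: 15.48
tcp_pos: [0.4874, -0.1283, 0.0785]
tcp_rot: [0.001, -0.103, 0.995, -0.0]
ft_force: [0.5, 0.2, -5.6]
grip_width: 0.0651
grip_force: 73.8
```

```bash
python3 -c "
from h import *
go(.4858,-.129,.0617,101.8)"
```

```text
turn [-0.03  0.08  0.02] shift cm [ 0.17 -0.03  1.68]
tcp [ 0.4874 -0.1283  0.0785] yaw 101.82 F [ 0.5  0.2 -5.6] w 0.06514059216558912 73.8478472828865 t 15.475 q7 1.7197783797399064
```

Request:
{"method": "arm_command", "body": {"rows": "0 0 0 0.17 -0.03 0.8 1;0 0 0 0 0 0.5 1;0 0 0 0 0 0.2 1;0 0 0 0 0 0 1;0 0 0 0 0 0 1"}}

```text
clock: 16.1
tcp_pos: [0.4853, -0.1289, 0.0628]
tcp_rot: [0.0, -0.103, 0.995, 0.0]
ft_force: [-0.5, -0.8, -5.2]
grip_width: 0.065
grip_force: 73.9
```

Request:
{"method": "arm_command", "body": {"rows": "0 0 0 0 0 0.12 1;0 0 0 0 0 0 1;0 0 0 0 0 0 1"}}

```text
clock: 16.48
tcp_pos: [0.4855, -0.1289, 0.0619]
tcp_rot: [0.0, -0.103, 0.995, -0.0]
ft_force: [-0.7, -0.4, 1.2]
grip_width: 0.0651
grip_force: 74.2
```

Contact. Releasing and retreating.

Request:
{"method": "arm_command", "body": {"rows": "0 0 0 0 0 0 0;0 0 0 0 0 0 -1;0 0 0 0 0 0 -1;0 0 0 0 0 0 -1;0 0 0 0 0 -1 -1;0 0 0 0 0 -3 -1;0 0 0 0 0 -5 -1;0 0 0 0 0 -6 -1"}}

```text
clock: 17.48
tcp_pos: [0.4845, -0.1288, 0.2131]
tcp_rot: [-0.001, -0.103, 0.995, 0.0]
ft_force: [0.4, -1.3, -0.0]
grip_width: 0.0852
grip_force: 0.0
```

Request:
{"method": "arm_command", "body": {"rows": "0 0 0 0 5 0 -1;0 0 0 0 6 0 -1;0 0 0 0 6 0 -1;0 0 0 0 6 0 -1;0 0 0 0 3 0 -1;0 0 0 0 0 0 -1;0 0 0 0 0 0 -1"}}

```text
clock: 18.35
tcp_pos: [0.4321, 0.1247, 0.2119]
tcp_rot: [0.0, -0.103, 0.995, -0.0]
ft_force: [0.7, 0.1, 0.5]
grip_width: 0.0855
grip_force: 0.0
```

```bash
python3 - <<'E'
from h import *
go(.5,0,.2,100)
s=ctrl.get_image('side');t=ctrl.get_image('top')
a=cv2.resize(t[140:305,225:345],(400,550),interpolation=cv2.INTER_CUBIC)
b=cv2.resize(s[165:275,165:305],(400,314),interpolation=cv2.INTER_CUBIC)
c=np.zeros((550,800,3),np.uint8);c[:,:400]=a;c[:314,400:]=b;cv2.imwrite('pics/f.png',c)
E
```

```text
turn [-0.04  0.01  1.78] shift cm [ -4.53 -13.46   1.19]
tcp [0.4321 0.1247 0.2119] yaw 101.78 F [0.7 0.1 0.5] w 0.08551062208531494 0.0 t 18.35 q7 1.2430322649436074
```

View pics/f.png

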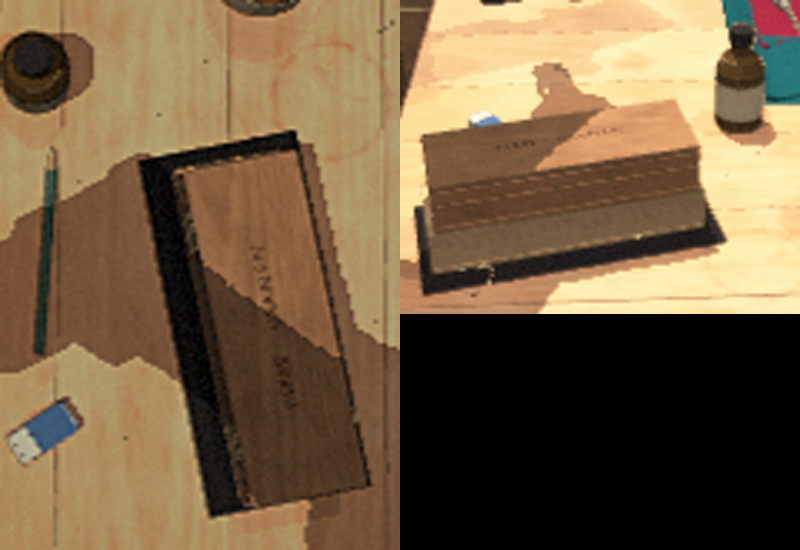

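The stone box lies parallel on the slide box on the mat, top corners at left-panel (185,172), (300,150), (370,485) and (255,507). The bottle is upright. One numerical check follows.

```bash
python3 - <<'E'
from h import *
f=400/120
P=np.array([onz("top",(225+u/f-.35,140+v/f-.35),.080) for u,v in((185,172),(300,150),(370,485),(255,507))])
print(P.round(4),P.mean(0).round(4),[np.degrees(np.arctan2(*(P[a]-P[b])[1::-1])).round(2) for a,b in((1,2),(0,3))])
f=400/140
P=np.array([onz("side",(165+(u-400)/f-.35,165+v/f-.35),.080) for u,v in((675,100),(699,147),(430,189),(422,135))])
print(P.round(4),P.mean(0).round(4),[np.degrees(np.arctan2(*(P[a]-P[b])[1::-1])).round(2) for a,b in((1,2),(0,3))])
E
```

```text
[[ 0.5705 -0.0782  0.08  ]
 [ 0.5839 -0.1427  0.08  ]
 [ 0.3998 -0.1807  0.08  ]
 [ 0.387  -0.1176  0.08  ]] [ 0.4853 -0.1298  0.08  ] [np.float64(11.64), np.float64(12.12)]
[[ 0.5724 -0.0817  0.08  ]
 [ 0.5845 -0.1446  0.08  ]
 [ 0.4029 -0.1842  0.08  ]
 [ 0.3889 -0.1198  0.08  ]] [ 0.4872 -0.1326  0.08  ] [np.float64(12.33), np.float64(11.74)]
```

Stone centre is about (0.486, -0.130) at 12°, within about 2 mm of the slide box and square with it. Handing in.

```bash
python3 -c "
from cell import ctrl
print(ctrl.sign_off())"
```

```text
the job is handed in; nothing more can be done
None
```

The job is done and handed in at about 18 s: the slide-lid box lies lengthwise in the middle of the mat with the stone box on top, square and within about 2 mm; the oil bottle is still standing, and the gripper is open and clear.

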